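# Shut and lock the shop's cash box

### The job

Slide the cash box's lid shut until its edge is flush against the lock block. Then take the red key from its stand, push it fully into the lock past the sticky pins, turn it a quarter turn clockwise (seen from above) to its stop, and finish while still gripping the key and holding it turned against the lock's spring, with the lid still shut. Leave the cheeses, jar, mill and price card round about where they stand.

Things in the scene. Friction and masses are not known exactly. Their poses are not given: they have to be found in the camera images.
- cash_box: Green steel cash box, fixed to the worktop, 110 (x) x 240 (y) x 70 (z) mm, origin under its centre. At its -y end a 68 mm long lock block, top at z 70 mm, with a round brass lock 42 mm from that end. A sliding lid closes the rest of the top; it runs along y between side guides (1 mm play) under their lips and shuts towards -y.
- lock_face (a point): Point in the middle of the upright face of the lock block (box y = -52 mm, z = 61 mm) that the lid's edge must butt against. Axes as the cash box.
- lid: Loose light grey steel sliding lid, 96 (x) x 170 (y) x 6 mm, 0.2 to 0.45 kg, origin under its centre, axes nearly as the cash box. At the start it stands 18 to 45 mm open (away from the lock block). When it is shut, the lock's cam swings behind a keeper under it and locks it; partly open, the keeper can block the cam.
- lid_edge (a point): Middle of the lid's -y edge; meets lock_face when the lid is shut.
- lid_grip (a point): Centre of the lid's black grip bar, which stands up from the middle of the lid: 40 mm along x, 12 mm thick along y, its top 10 mm above this point and 30 mm above the lid's underside. A foot 56 x 22 mm round it rises 2.5 mm above the lid. Pinch it across y and slide.
- key_stand: Dark wooden block on a 72 x 62 mm foot, 60 x 50 mm, 50 mm high, fixed to the worktop, with a slot in its top in which the key stands. Origin under its centre.
- key: Key, upright, blade down in the stand; origin at the blade's tip, z up. Steel blade 14 (x) x 5 (y) mm, 34 mm long, end rounded; then a brass collar 18 mm across (z 34 to 42 mm) that stops on the lock's face or the stand's top when fully in; then a red flat bow 36 (x) x 10 (y) mm (z 42 to 80 mm). 40 g. Fits either way round; about 1 mm play in the stand.
- key_bow (a point): Point in the key's bow, 62 mm above the blade's tip, 18 mm below the bow's top: pinch the bow across its 10 mm (key y) here.
- keyway (a point): Centre of the keyway's mouth in the brass lock face (z = 70 mm), turning with the lock. Keyway 15.5 (point x) x 6.3 (point y) mm, running straight down (z up), with a 2 mm bevelled mouth. Two sprung, sticky pins 12 and 22 mm down push on the blade's flats; passing them takes 5 to 20 N downwards; a small back-off and wiggle (0.06 rad, 0.7 mm) helps.
- lock (a joint): Turn of the lock, rad: 0 at rest, grows clockwise seen from above, stop at 1.5. A spring turns it back when let go (0.02 N m at rest, 0.1 N m at the stop). The blade has up to 0.2 rad of rotary play, so turn the key that much further in the keyway.
- small_wheel_0: Bystander: red round cheese, 120 mm across, 48 high. Origin under its centre.
- small_wheel_1: Bystander: yellow round cheese, 110 mm across, 50 high. Origin under its centre.
- olive_jar: Bystander: glass jar with red lid, 62 mm across, 86 high; may stand near the key stand. Origin under its centre.
- pepper_mill: Bystander: wooden pepper mill, 58 mm across, 170 high (left of it, beyond the worktop, a fixed stock stand piled with cheese over 0.35 m high fills x > 0.4, y > 0.42 m: the arm starts beside it and must swing clear of it). Origin under its centre.
- block_1: Bystander: white wrapped block of cheese, 113x65x48 mm. Origin under its centre.
- price_card_1: Bystander: yellow price card on a small wooden foot, 62 mm wide, 59 high. Origin under its centre.
Things that resemble listed ones, but are neither listed nor needed, are in the scene too. What is shaped like the key but pink is not meant.

How it is judged:
On the way, in this order (a step that is already met when the one before it is completed fails the run):
1. the lid is butted flush against the lock block (y of lid_edge in the frame of lock_face between -0.003 and 0.003 m and z of lid_edge in the frame of lock_face below 0.004 m and angle between the y axis of lid and the y axis of cash_box, either way round below 0.05 rad), for 0.2 s.
2. the key is fully in the lock, lid still shut (all of step 1 and z of key in the frame of keyway below -0.031 m and horizontal distance between key and keyway below 0.004 m and angle between key's own z axis and vertical below 0.12 rad and angle between the x axis of key and the x axis of keyway, either way round below 0.3 rad), for 0.1 s.
At the end, for the whole second after the job is handed in: The lid's edge is within 3 mm of the lock block's face and square to it; the key's blade is at least 31 mm down the keyway, upright; the lock is turned at least 1.25 rad (of 1.5) and still; the fingers still grip the key with more than 3 N (all of step 2 and value of joint lock above 1.25 rad and velocity of joint lock between -0.1 and 0.1 rad/s and contact force between the fingers and key above 3 N); the arm keeps its last pose, push and grip.
It fails at once if a bystander (cheese, jar, mill or price card) moved more than 3 cm (distance of any of small_wheel_0, small_wheel_1, olive_jar, pepper_mill, block_1, price_card_1 from where it was at the start of the episode above 0.03 m).
It also fails if it takes over 64 s, if anything falls off the work surface, if the arm or the gripper's body presses on something with over 40 N, if the wrist force passes 120 N, or if a joint passes its speed limit or range.

### The arm

A 6-joint arm with a two-finger parallel gripper is mounted at the origin on a cart in front of the work surface, level with it; the furniture and walls round the work are solid. World frame = base frame: x ahead of the robot, y to its left, z up, the work surface at z = 0. Lengths are in m, angles in rad, forces in N, time in s.
With the tool pointing down it reaches from about 0.375 to 0.9 m from the base axis. Payload 3.1 kg.
Tool frame: the origin (TCP) lies between the finger pads; the fingertips stand manip.finger_overhang ahead of it and the grasp point (between the pads) lies 5 mm behind it (manip.finger_overhang is the distance from the TCP to the fingertips, in m); z points along the fingers, y is the line along which they close (so a half turn about z gives the same grasp; the last joint's range is limited). The gripper opens to 85 mm and grips with 20 to 120 N. Pads are 22 mm wide; open, the fingers measure 114 mm over their backs; the gripper's body (76 mm by 85 mm) begins 54 mm behind the grasp point. The pads swing forward as they close: fully open they stand 13 mm farther back than shut.
Start: joints at [-1.405, 0.527, 1.433, -0, 1.181, -0.178], TCP at [0.211, -0.588, 0.245] pointing down, gripper open.
Joint ranges: [-3.08, 3.08], [-0.75, 2.2], [0.22, 2.44], [-1.43, 4.57], [0, 2.65], [-2.85, 2.85]. Speed limits (rad/s): [2.79, 2.79, 3.14, 3.14, 3.14, 3.14].

### API

Orientations are given as a unit quaternion [x, y, z, w].
In Python, from station import manip gives the robot as it stands.
- The arm moves only by the tool drive_tool, never from a script. Its argument "plan" is a list of rows, each a list of 7 numbers: the shift along the tool's x, y, z in m, then the turn, a rotation vector about the tool's x, y, z in degrees, then the opening, from -1 (shut) to 1 (fully open). In form: [[x, y, z, wx, wy, wz, gripper], ...]. A call has 1 to 10 rows; each row shifts and turns the commanded pose from where the row before left it, along the tool's axes as they then stand; what a row does not reach is not made up. A row lasts 1/10 s, in which the tool goes at most 50 mm and 8.59 degrees, less where a joint would pass 70% of its speed; a pose out of reach is approached as far as the arm can. A call is refused whole if a number of a shift passes 0.05 or a number of a turn 8.59, either way. A call with a gripper value outside its range is refused whole. The fingers move at their own pace and stop on an object; "newtons" is the grip in N (left out, the last holds). Time passes only in rows, so rows that do not move let the fingers close. It gives the time, the measured TCP pose, the force, the opening and the grip force at its end, in the units of the state.
- manip.sense(): the state, without advancing time (a new reading comes with each control period).
- manip.snapshot(name): name is "scene" or "top"; returns a dict with "image" (480x640x3 uint8, red, green, blue), "z_map" (480x640 float32, m along the optical axis (not along the pixel's ray), 0 where there is no reading), "fov_y" (degrees; the focal length in pixels is half the picture's height over the tangent of half this angle, whatever the lens; pixels are square), "cx", "cy" (the principal point, pixels), "k1" (the pictures are not rectified: a ray, as slopes to the right and down, at radius r is drawn at 1 + k1 r^2 times it, then the intrinsics apply), "extrinsics" (4x4, takes a point from camera to world coordinates). Camera axes: x right, y up, looking along -z (the intrinsics and any distortion apply to the point x, -y, -z); pixel columns grow to the right and rows downward; lengths in m; the calibration is good to about 2 mm. A picture is of the moment at which its call begins.
- manip.sign_off(): hands the job in; it is judged then, once.
The state is a dict: "t": time; "q": joint angles; "qd": joint speeds; "tau": joint torques, N m; "tcp_pos": TCP position; "tool_rot": TCP orientation; "force": force on the tool from outside, world axes, zero at the start; "ft_torque": the same for the moment, N m; "finger_gap": opening from 0.0 (shut) to 1.0 (fully open); "gripper_force": force on a finger pad.
Only numpy, scipy, OpenCV 4.12 (cv2) and the standard library are available. Lean on these libraries where they do the work, as an engineer would, in place of code of your own. Each camera call takes 0.05 s, during which the arm holds its last target. There are 200 camera calls.

## Working session

There is one attempt and no reset: what is moved stays moved. The work goes in short steps, Python scripts to look and compute and a tool call to move; the robot and the scene stay as the last step left them, time stands still between calls to the robot, and variables do not carry over. Pictures are saved under pics/ and viewed, at most 10 in all, crops included, and the job is handed in when it is done.

Besides the shell and the picture viewer there is one more tool, called after "Call:" as a command line: name --pt "numbers of a row" for each row, then --argument value for the rest. drive_tool: Moves the arm, as the interface text tells. Its arguments: {"type":"object","properties":{"plan":{"type":"array"},"newtons":{"type":"number"}},"required":["plan"]}

```bash
ls; mkdir -p pics; cat > h.py <<'E'
import numpy as np, cv2
from station import manip
def snap(n,save=None):
    s=manip.snapshot(n); s['f']=240/np.tan(np.radians(s['fov_y'])/2)
    if save: cv2.imwrite('pics/'+save,s['image'][:,:,::-1])
    return s
def rays(s,uv):
    uv=np.atleast_2d(np.float64(uv)); K=np.array([[s['f'],0,s['cx']],[0,s['f'],s['cy']],[0,0,1.]])
    p=cv2.undistortPoints(uv[:,None],K,np.array([s['k1'],0,0,0.]))[:,0]
    d=np.c_[p[:,0],-p[:,1],-np.ones(len(p))]
    E=np.array(s['extrinsics']); return E[:3,3],d@E[:3,:3].T
def onz(s,uv,z):
    o,d=rays(s,uv); return o+d*((z-o[2])/d[:,2])[:,None]
def pts(s):
    v,u=np.mgrid[:480,:640]; o,d=rays(s,np.c_[u.ravel(),v.ravel()])
    return (o+d*s['z_map'].reshape(-1,1)).reshape(480,640,3)
E
python3 - <<'E'
from h import *
for n in('scene','top'):
    s=snap(n,n+'0.png');print(n,s['fov_y'],s['cx'],s['cy'],s['k1'],np.round(s['extrinsics'],3).tolist())
print(manip.sense(),manip.finger_overhang)
E
```

```text
pics
scene 55.89084165553187 316.23390593877224 240.20067638739397 -0.09205916210490919 [[-0.587, 0.357, -0.726, -0.083], [-0.809, -0.231, 0.541, 0.53], [0.026, 0.905, 0.425, 0.449], [0.0, 0.0, 0.0, 1.0]]
top 43.192278611107014 313.2317908497657 237.2021816980105 -0.16966306889011218 [[-0.024, 0.998, -0.058, 0.47], [-1.0, -0.025, -0.018, 0.038], [-0.02, 0.057, 0.998, 1.469], [0.0, 0.0, 0.0, 1.0]]
{'t': 0.1, 'q': array([-1.40553534e+00,  5.28396875e-01,  1.43378352e+00,  1.21436564e-05,
        1.18139238e+00, -1.78506393e-01]), 'qd': array([ 0.00063299, -0.00071739, -0.00026969, -0.00024929,  0.00032085,
       -0.00051164]), 'tau': array([-4.99385224e-04, -4.43303776e+01, -1.78586411e+01, -1.89493467e-04,
        3.88101500e-03,  5.51129276e-06]), 'tcp_pos': array([ 0.21057137, -0.58780252,  0.24441392]), 'tool_rot': array([ 9.85264244e-01,  1.71036223e-01,  1.21716974e-05, -9.90003370e-04]), 'force': array([-0.13804697,  0.54077462,  0.44125953]), 'ft_torque': array([-0.01856508, -0.0380423 ,  0.01715396]), 'gripper_force': 0.0, 'finger_gap': 1.0003696364262442} 0.014
```

View pics/scene0.png

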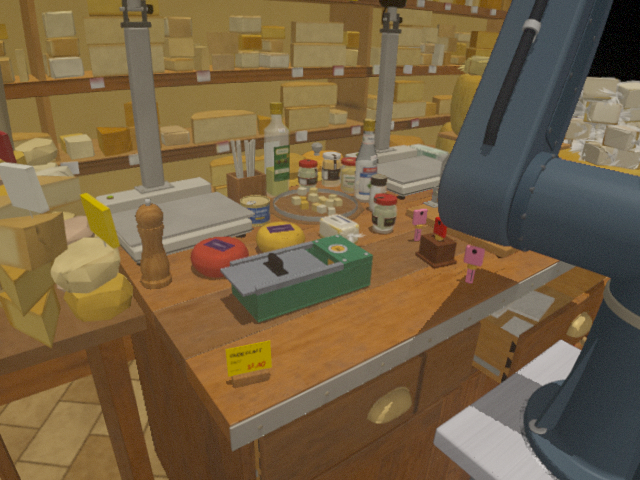

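View pics/top0.png

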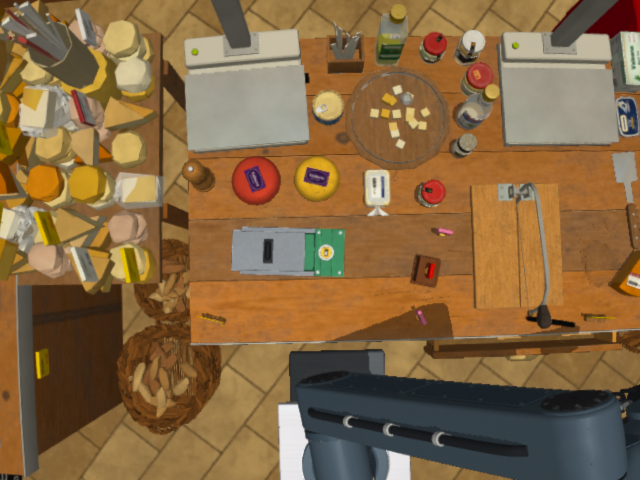

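Scene view: box with lid open (grip bar at about 277,263), lock at (339,248), red key in its dark stand (440,228). Top view: grip bar (268,251), lock (326,253), red key (431,269).
Key candidates in the top view: pink (443,231), pink (420,315), and red (431,269) standing in the dark wooden stand. The red one fits the description. I'll measure and make one crop to confirm.

```bash
cat > m.py <<'E'
from h import *
def tri(a,ua,b,ub):
    o1,d1=rays(a,ua);o2,d2=rays(b,ub);d1=d1[0]/np.linalg.norm(d1);d2=d2[0]/np.linalg.norm(d2)
    t=np.linalg.lstsq(np.c_[d1,-d2],o2-o1,rcond=None)[0]
    p,q=o1+t[0]*d1,o2+t[1]*d2; return (p+q)/2,np.linalg.norm(p-q)
def blobs(m,roi,mn=15):
    z=np.zeros_like(m);x0,y0,x1,y1=roi;z[y0:y1,x0:x1]=m[y0:y1,x0:x1]
    n,l,st,c=cv2.connectedComponentsWithStats(z.astype(np.uint8))
    return [(c[i],l==i,st[i]) for i in sorted(range(1,n),key=lambda i:-st[i][4]) if st[i][4]>=mn]
def hsv(s): 
    h=cv2.cvtColor(s['image'],cv2.COLOR_RGB2HSV).astype(int); return h[...,0],h[...,1],h[...,2]
def rep(s,P,name,m,roi,k=2):
    for c,b,st in blobs(m,roi)[:k]:
        p=P[b];p=p[np.isfinite(p).all(1)]
        (r)=cv2.minAreaRect(np.argwhere(b)[:,::-1].astype(np.float32))
        print(name,'c',np.round(c,1),'bbox',st,'rect',np.round(np.r_[r[0],r[1],r[2]],1),'med',np.round(np.median(p,0),4),'z5-95',np.round(np.percentile(p[:,2],[5,95]),4))
E
python3 - <<'E'
from m import *
T=snap('top');S=snap('scene')
for n,s,R in(('top',T,dict(key=(410,250,445,290),box=(225,220,350,285),stand=(405,245,445,292))),('scene',S,dict(key=(430,212,452,245),box=(215,230,380,325),stand=(410,225,465,275)))):
    P=pts(s);h,sa,v=hsv(s)
    rep(s,P,n+' key',((h<6)|(h>174))&(sa>170)&(v>110),R['key'])
    rep(s,P,n+' green',(h>60)&(h<90)&(sa>100),R['box'],1)
    rep(s,P,n+' brass',(h>15)&(h<35)&(sa>90)&(v>110),R['box'])
    rep(s,P,n+' bar',(v<60),R['box'])
    rep(s,P,n+' lid',(sa<60)&(v>80),R['box'],1)
    rep(s,P,n+' stand',(v<110)&(sa>60),R['stand'],1)
a=cv2.resize(T['image'][225:325,215:345],None,fx=4,fy=4,interpolation=cv2.INTER_CUBIC)
a=cv2.resize(T['image'][220:290,225:350],(750,420),interpolation=cv2.INTER_CUBIC)
cv2.imwrite('pics/box.png',a[:,:,::-1])
k1=cv2.resize(T['image'][220:330,400:460],(320,587),interpolation=cv2.INTER_CUBIC)
k2=cv2.resize(S['image'][195:295,400:490],(480,533),interpolation=cv2.INTER_CUBIC)
c=np.zeros((587,800,3),np.uint8);c[:,:320]=k1;c[:533,320:]=k2
cv2.imwrite('pics/key.png',c[:,:,::-1])
E
```

```text
top key c [431.3 270.4] bbox [428 263   7  16  66] rect [431.3 270.5   4.5  15.3  10.3] med [ 0.4675 -0.2035  0.0938] z5-95 [0.0521 0.0996]
top green c [324.2 252. ] bbox [ 305  229   39   47 1375] rect [324. 252.  46.  38.  90.] med [0.5169 0.0383 0.0685] z5-95 [0.0052 0.0746]
top brass c [325.6 251.9] bbox [320 247  12  11  90] rect [325.5 252.   10.   11.   90. ] med [0.5156 0.0352 0.0697] z5-95 [0.0534 0.0743]
top brass c [344.  261.5] bbox [344 248   1  28  28] rect [344.  261.5  27.    0.  -90. ] med [ 0.4936 -0.0077  0.0019] z5-95 [-0.0041  0.0721]
top bar c [267.6 250.7] bbox [264 240   8  22 173] rect [267.5 250.5  21.    7.   90. ] med [0.521  0.1691 0.0821] z5-95 [0.0633 0.091 ]
top lid c [269.8 250.7] bbox [ 231  226   85   50 3300] rect [272.9 250.8  82.9  47.8   1.6] med [0.522  0.1605 0.0648] z5-95 [0.0592 0.0722]
top stand c [422.9 268.6] bbox [411 254  29  33 313] rect [424.8 270.4  26.5  28.9  12.1] med [ 0.4734 -0.1837  0.0145] z5-95 [0.0025 0.0526]
scene key c [439.6 227.9] bbox [434 217  13  21 154] rect [440.  226.8  12.   19.3   6.3] med [ 0.4624 -0.2006  0.0752] z5-95 [0.062  0.0934]
scene brass c [278.6 239.1] bbox [255 230  53  23 842] rect [281. 241.  52.  22.   0.] med [0.6641 0.0781 0.0401] z5-95 [0.0165 0.0492]
scene brass c [330.5 314.8] bbox [293 298  67  27 551] rect [326. 311.  66.  26.   0.] med [ 4.264e-01  1.115e-01 -2.000e-04] z5-95 [-0.0022  0.0016]
scene bar c [275.2 264.6] bbox [265 254  22  22 229] rect [275.8 265.2  24.   13.4  45. ] med [0.5117 0.1734 0.0745] z5-95 [0.0653 0.0873]
scene lid c [277.3 270.1] bbox [ 221  241  123   56 3320] rect [282.2 267.7  40.2 119.7  74.6] med [0.5118 0.1757 0.0633] z5-95 [0.0592 0.0695]
scene stand c [436.2 251.7] bbox [415 234  41  35 927] rect [436.5 251.7  41.2  32.9  13. ] med [ 0.4455 -0.1844  0.0264] z5-95 [0.0034 0.0492]
```

View pics/key.png

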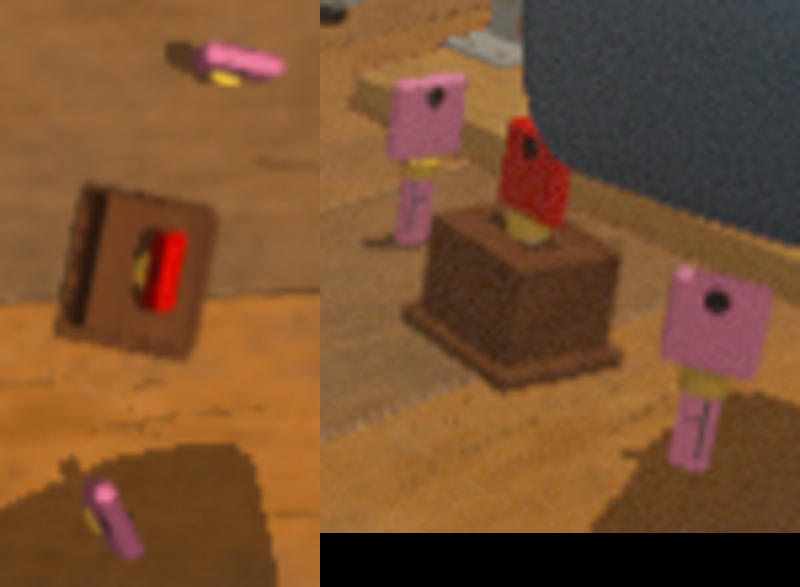

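View pics/box.png

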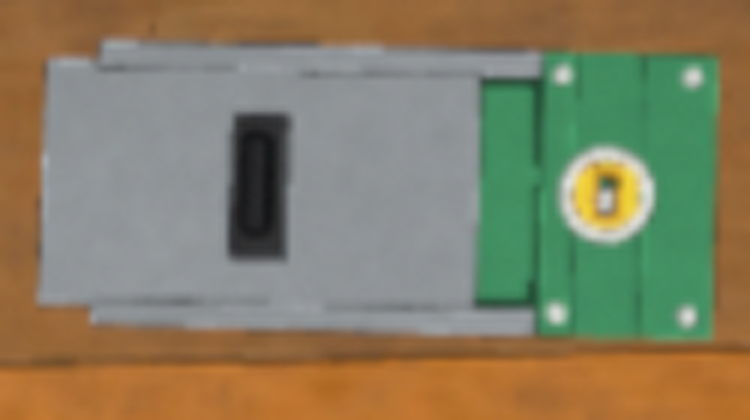

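The crop confirms it: the red-bowed key with brass collar stands in the dark stand, and the two pink ones stand on the worktop. The box crop shows the grip bar (258,185), the lock with its keyway (605,195), four white screws and a gap of about 10 px. Next come the precise points.

```bash
cat > p.py <<'E'
from m import *
def up(s,roi,k=6):
    x0,y0,x1,y1=roi;return cv2.resize(s['image'][y0:y1,x0:x1],None,fx=k,fy=k,interpolation=cv2.INTER_CUBIC)
def back(c,roi,k=6): return (np.asarray(c)+.5)/k-.5+np.array(roi[:2])
def rect(s,roi,f,z,show=True):
    u=up(s,roi);h=cv2.cvtColor(u,cv2.COLOR_RGB2HSV).astype(int)
    b=blobs(f(h[...,0],h[...,1],h[...,2]),(0,0,u.shape[1],u.shape[0]),100)[0][1]
    uv=np.argwhere(b)[:,::-1]; c=back(uv.mean(0),roi)
    w=onz(s,back(uv,roi),z)[:,:2]
    r=cv2.minAreaRect((w*1000).astype(np.float32)); e=cv2.PCA if 0 else np.linalg.eigh(np.cov(w.T))[1][:,1]
    e=e*np.sign(e[0]);return c,w.mean(0),np.round([*r[0],*r[1],r[2]],1),np.degrees(np.arctan2(e[1],e[0]))
E
python3 - <<'E'
from p import *
T=snap('top');S=snap('scene')
for z in(.09,.098):
  print('bar+foot',rect(T,(255,232,282,270),lambda h,s,v:v<85,.07))
  print('bartop',rect(T,(255,232,282,270),lambda h,s,v:v<48,z))
print('keytop',rect(T,(415,255,445,285),lambda h,s,v:((h<8)|(h>172))&(s>190)&(v>190),.096))
print('keyall',rect(T,(415,255,445,285),lambda h,s,v:((h<8)|(h>172))&(s>150)&(v>100),.096))
print('brass',rect(T,(310,235,342,268),lambda h,s,v:(h>15)&(h<32)&(s>110),.07))
u=up(T,(305,225,350,280));h=cv2.cvtColor(u,cv2.COLOR_RGB2HSV).astype(int)
for c,b,st in blobs((h[...,1]<70)&(h[...,2]>120),(0,0,u.shape[1],u.shape[0]),60)[:8]:
    c=back(c,(305,225));print('white',c,st[4],onz(T,c,.07)[0])
print('slotin',rect(T,(320,245,332,260),lambda h,s,v:((s<110)|(h>35))&(v<235),.07))
P=pts(T);print('green top z',np.median(P[235:270,333:340,2]),'lidz',np.median(P[235:268,290:300,2]),'bar z',np.median(P[245:258,267:269,2]))
g=(305,225,350,280)
print('green',rect(T,g,lambda h,s,v:(h>60)&(h<90)&(s>90),.07))
gl=(232,226,310,276)
E
```

```text
bar+foot (array([267.56865954, 250.64977733]), array([0.52187883, 0.16995938]), array([522.2, 170. ,  21.2,  54.9,  87. ]), np.float64(-3.5915371460188226))
bartop (array([267.36295573, 250.20793547]), array([0.52214861, 0.16852454]), array([522.8, 169. ,  16.4,  44.9,  88.8]), np.float64(-2.1816639130283075))
bar+foot (array([267.56865954, 250.64977733]), array([0.52187883, 0.16995938]), array([522.2, 170. ,  21.2,  54.9,  87. ]), np.float64(-3.5915371460188226))
bartop (array([267.36295573, 250.20793547]), array([0.52184383, 0.16776833]), array([522.5, 168.2,  16.3,  44.7,  88.8]), np.float64(-2.181663913028306))
keytop (array([431.54198966, 270.39366925]), array([ 0.46671935, -0.20344008]), array([ 466.4, -203.4,    6.9,   31.9,   77.7]), np.float64(-12.021724808771848))
keyall (array([431.2519068 , 270.46010607]), array([ 0.46658791, -0.20277256]), array([ 466.5, -202.7,   12.1,   36.9,   77.7]), np.float64(-12.515778971927393))
brass (array([325.60709282, 251.90732633]), array([0.51567599, 0.0358247 ]), array([515.3,  36.1,  24.2,  24.6,  88.6]), np.float64(-77.40897891900728))

[... 277 characters left out ...]
29124 0.07      ]
white [339.01793249 272.30991561] 395 [0.46789249 0.00611457 0.07      ]
white [339.97478632 232.47222222] 390 [0.55975797 0.00150134 0.07      ]
white [318.29178404 231.95046948] 355 [0.5622323  0.05156783 0.07      ]
white [325.48895582 252.77208835] 332 [0.51368601 0.03614703 0.07      ]
slotin (array([325.40246273, 252.007345  ]), array([0.51546063, 0.03630239]), array([515.5,  36.1,  27.3,  34.2,  88.6]), np.float64(-1.178099344485871))
green top z 0.06961510121586878 lidz 0.06371259516074013 bar z 0.08791151761683413
green (array([324.34119552, 251.90866855]), array([0.51577285, 0.03874665]), array([515.6,  40. ,  90.6, 107.7,  87.2]), np.float64(-1.2133502562130636))
```

Call:
drive_tool --pt "0.032 -0.036 0 0 0 0 1" --pt "0.032 -0.036 0 0 0 0 1" --pt "0.032 -0.036 0 0 0 0 1" --pt "0.032 -0.036 0 0 0 0 1" --pt "0.032 -0.036 0 0 0 0 1" --pt "0.032 -0.036 0 0 0 0 1" --pt "0.032 -0.036 0 0 0 0 1" --pt "0.032 -0.036 0 0 0 0 1" --pt "0.032 -0.036 0 0 0 0 1" --pt "0.032 -0.036 0 0 0 0 1"

```text
t: 1.3
tcp_pos: [0.3911, -0.1399, 0.2456]
tool_rot: [0.985, 0.171, 0.0, 0.0]
force: [0.4, -1.2, -0.0]
finger_gap: 1.002
gripper_force: 0.0
```

Call:
drive_tool --pt "0.032 -0.035 0 0 0 0 1" --pt "0.032 -0.035 0 0 0 0 1" --pt "0.032 -0.035 0 0 0 0 1" --pt "0.032 -0.035 0 0 0 0 1" --pt "0.032 -0.035 0 0 0 0 1" --pt "0.032 -0.035 0 0 0 0 1" --pt "0.032 -0.035 0 0 0 0 1" --pt "0 0 0 0 0 -8.5 1" --pt "0 0 0 0 0 -8.5 1" --pt "0 0 0 0 0 -8.5 1"

```text
t: 2.3
tcp_pos: [0.5189, 0.1653, 0.2451]
tool_rot: [0.922, 0.388, -0.0, 0.0]
force: [-0.6, -0.6, -0.4]
finger_gap: 1.001
gripper_force: 0.0
```

Call:
drive_tool --pt "0 0 0 0 0 -8.5 1" --pt "0 0 0 0 0 -8.5 1" --pt "0 0 0 0 0 -8.5 1" --pt "0 0 0 0 0 -8.5 1" --pt "0 0 0 0 0 -8.5 1" --pt "0 0 0 0 0 -8.5 1" --pt "0 0 0 0 0 -8.5 1" --pt "0 0 0 0 0 -8.5 1" --pt "0 0 0 0 0 -8.5 1" --pt "0 0 0 0 0 -8.5 1"

```text
t: 3.3
tcp_pos: [0.5189, 0.1645, 0.2453]
tool_rot: [0.418, 0.908, 0.0, 0.0]
force: [0.2, 0.6, 0.5]
finger_gap: 0.997
gripper_force: 0.0
```

Call:
drive_tool --pt "0 0 0 0 0 -8.5 1" --pt "0 0 0 0 0 -8.5 1" --pt "0 0 0 0 0 -8.5 1" --pt "0 0 0 0 0 -8.5 1" --pt "0 0 0 0 0 -8.5 1" --pt "0 0 0 0 0 -4.4 1" --pt "0 0 0 0 0 0 1" --pt "0 0 0 0 0 0 1"

```text
t: 4.1
tcp_pos: [0.5189, 0.1645, 0.2453]
tool_rot: [0.026, 1.0, 0.0, -0.0]
force: [0.0, -0.0, -0.3]
finger_gap: 0.995
gripper_force: 0.0
```

```bash
cat >> h.py <<'E'
from scipy.spatial.transform import Rotation as R
def go(x,y,z,yaw):
    "shift in tool axes (mm) and turn (deg) from the measured pose to a tool-down pose with tool x at yaw deg"
    s=manip.sense();r=R.from_quat(s['tool_rot']);t=R.from_euler('z',yaw,degrees=True)*R.from_euler('x',180,degrees=True)
    X=r.as_matrix()[:,0];print('t',s['t'],'pos',np.round(s['tcp_pos'],4),'yaw',np.round(np.degrees(np.arctan2(X[1],X[0])),2),'tilt',np.round(r.as_matrix()[:2,2],4),'q6',round(s['q'][5],3),'q1',round(s['q'][0],3))
    print('d mm',np.round(r.inv().apply(np.array([x,y,z])-s['tcp_pos'])*1000,1),'turn',np.round((r.inv()*t).as_rotvec(degrees=True),2),'F',np.round(s['force'],1),'M',np.round(s['ft_torque'],2),'gap',round(s['finger_gap'],3),'grip',round(s['gripper_force'],1))
E
python3 - <<'E'
from h import *
go(.522,.169,.084,177.1)
E
```

```text
t 4.1 pos [0.5189 0.1645 0.2453] yaw 177.0 tilt [-0.  0.] q6 -1.417 q1 0.102
d mm [ -2.9   4.6 161.3] turn [ 0.  -0.  -0.1] F [ 0.  -0.  -0.3] M [-0.02  0.03  0.03] gap 0.995 grip 0.0
```

Call:
drive_tool --pt "-0.003 0.0045 0.035 0 0 0 1" --pt "0 0 0.04 0 0 0 0.4" --pt "0 0 0.04 0 0 0 0.2" --pt "0 0 0.03 0 0 0 0.2" --pt "0 0 0.0125 0 0 0 0.2" --pt "0 0 0.003 0 0 0 0.2" --pt "0 0 0 0 0 0 0.2"

```text
t: 4.8
tcp_pos: [0.5228, 0.169, 0.0853]
tool_rot: [0.026, 1.0, 0.0, 0.001]
force: [-0.7, -0.1, -0.3]
finger_gap: 0.603
gripper_force: 0.0
```

```bash
python3 - <<'E'
from p import *
from h import go
go(.522,.169,.084,177.1)
S=snap('scene','sc1.png');T=snap('top')
P=pts(S);h,sa,v=hsv(S)
m=((h<8)|(h>172))&(sa>150)&(v>90)
rep(S,P,'key',m,(425,205,465,250))
g=(425,205,465,250);u=up(S,g,12)
cv2.imwrite('pics/k2.png',np.hstack([cv2.resize(u,(400,450)),cv2.resize(up(S,(240,215,320,305),5),(400,450))])[:,:,::-1])
E
```

```text
t 4.8 pos [0.5228 0.169  0.0853] yaw 177.07 tilt [0.001  0.0002] q6 -1.411 q1 0.109
d mm [ 0.8 -0.   1.3] turn [ 0.01  0.06 -0.03] F [-0.7 -0.1 -0.3] M [ 0.04 -0.04  0.06] gap 0.603 grip 0.0
key c [440.1 227. ] bbox [434 217  13  21 196] rect [440.  226.9  12.4  19.2   8.1] med [ 0.4605 -0.2002  0.078 ] z5-95 [0.0617 0.0947]
```

View pics/k2.png

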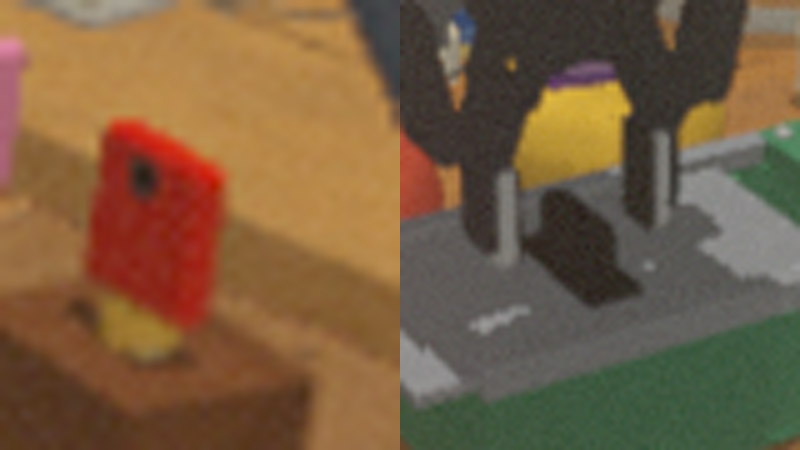

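The left half shows the whole red key clear of the arm (bow centre near 440,227 in the scene view). The right half shows the fingers straddling the bar with a gap on both sides. Closing, then sliding.

Call:
drive_tool --pt "0 0 0.001 0 0 0 -1" --pt "0 0 0 0 0 0 -1" --pt "0 0 0 0 0 0 -1" --pt "0 0 0 0 0 0 -1" --pt "0 0 0 0 0 0 -1" --newtons 40

```text
t: 5.4
tcp_pos: [0.5227, 0.169, 0.0848]
tool_rot: [0.025, 1.0, 0.0, 0.001]
force: [-1.3, 0.4, 6.5]
finger_gap: 0.125
gripper_force: 40.6
```

Call:
drive_tool --pt "0 -0.003 0 0 0 0 -1" --pt "0 -0.004 0 0 0 0 -1" --pt "0 -0.004 0 0 0 0 -1" --pt "0 -0.004 0 0 0 0 -1" --pt "0 -0.002 0 0 0 0 -1" --pt "0 -0.001 0 0 0 0 -1"

```text
t: 6.0
tcp_pos: [0.5223, 0.1516, 0.0847]
tool_rot: [0.026, 1.0, 0.001, 0.001]
force: [-0.2, 4.4, 5.5]
finger_gap: 0.132
gripper_force: 40.6
```

Call:
drive_tool --pt "0 -0.001 0 0 0 0 -1" --pt "0 -0.001 0 0 0 0 -1" --pt "0 -0.001 0 0 0 0 -1" --pt "0 0 0 0 0 0 -1"

```text
t: 6.4
tcp_pos: [0.5222, 0.1487, 0.0847]
tool_rot: [0.026, 1.0, 0.001, 0.001]
force: [-0.9, 2.9, 5.4]
finger_gap: 0.129
gripper_force: 40.6
```

Call:
drive_tool --pt "0 -0.001 0 0 0 0 -1" --pt "0 -0.001 0 0 0 0 -1" --pt "0 0 0 0 0 0 -1"

```text
t: 6.7
tcp_pos: [0.5221, 0.1467, 0.0847]
tool_rot: [0.026, 1.0, 0.001, 0.001]
force: [0.7, 3.0, 5.6]
finger_gap: 0.128
gripper_force: 40.6
```

Call:
drive_tool --pt "0 -0.001 0 0 0 0 -1" --pt "0 -0.001 0 0 0 0 -1" --pt "0 0 0 0 0 0 -1"

```text
t: 7.0
tcp_pos: [0.522, 0.1448, 0.0848]
tool_rot: [0.026, 1.0, 0.001, 0.001]
force: [0.3, 4.1, 4.8]
finger_gap: 0.133
gripper_force: 40.6
```

Call:
drive_tool --pt "0 -0.001 0 0 0 0 -1" --pt "0 -0.001 0 0 0 0 -1" --pt "0 0 0 0 0 0 -1"

```text
t: 7.3
tcp_pos: [0.5219, 0.1447, 0.0847]
tool_rot: [0.026, 1.0, 0.002, 0.002]
force: [0.6, 11.2, 3.6]
finger_gap: 0.132
gripper_force: 40.5
```

```bash
python3 - <<'E'
from p import *
from h import go
go(.522,.1467,.084,177.1)
S=snap('scene')
cv2.imwrite('pics/lid.png',up(S,(240,215,380,315),5)[:,:,::-1])
E
```

```text
t 7.3 pos [0.5219 0.1447 0.0847] yaw 176.98 tilt [0.0036 0.0046] q6 -1.462 q1 0.062
d mm [0.1 2.  0.8] turn [ 0.27  0.19 -0.12] F [ 0.6 11.2  3.6] M [ 1.77 -0.07  0.05] gap 0.132 grip 40.5
```

View pics/lid.png

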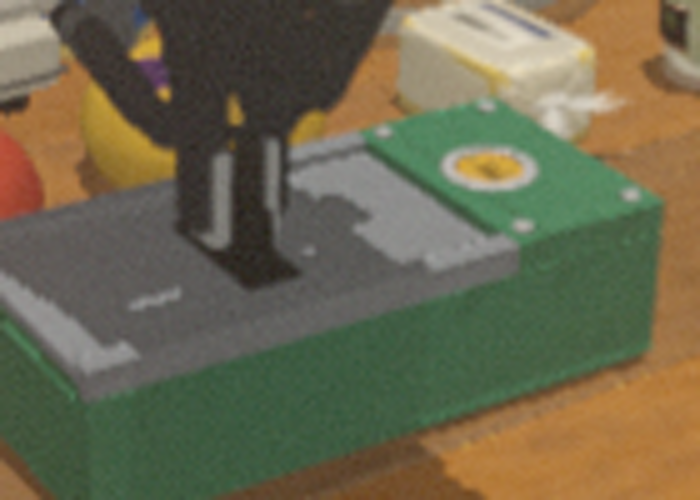

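Call:
drive_tool --pt "0 -0.0005 0 0 0 0 -1" --pt "0 0 0 0 0 0 -1" --pt "0 0 0 0 0 0 -1" --pt "0 0 0 0 0 0 0.2" --pt "0 0 0 0 0 0 0.2" --pt "0 0 0 0 0 0 0.2"

```text
t: 7.95
tcp_pos: [0.5205, 0.1411, 0.0836]
tool_rot: [0.025, 1.0, -0.0, -0.0]
force: [-0.1, -0.9, 0.9]
finger_gap: 0.593
gripper_force: 0.0
```

Call:
drive_tool --pt "0 0 -0.02 0 0 0 0.2" --pt "0 0 -0.05 0 0 0 0.2" --pt "0 0 -0.045 0 0 0 0.2" --pt "0 -0.05 0 0 0 0 0.2" --pt "0 -0.05 0 0 0 0 0.2" --pt "0 -0.05 0 0 0 0 0.2" --pt "0 -0.05 0 0 0 0 0.2"

```text
t: 8.65
tcp_pos: [0.51, -0.0603, 0.1989]
tool_rot: [0.025, 1.0, -0.0, -0.0]
force: [0.6, -0.5, 0.1]
finger_gap: 0.599
gripper_force: 0.0
```

```bash
python3 - <<'E'
from p import *
from h import go
go(.4667,-.203,.2,167.6)
T=snap('top','t2.png');S=snap('scene')
P=pts(T);h,sa,v=hsv(T)
rep(T,P,'bar',v<60,(225,220,345,285))
rep(T,P,'green',(h>60)&(h<90)&(sa>100),(225,220,350,285),1)
for z in(.07,.088): print(rect(T,(262,232,295,270),lambda h,s,v:v<(85 if z<.08 else 48),z))
# triangulate bow hole-free: screws + lock rim in both views
def whites(s,roi):
    u=up(s,roi);h=cv2.cvtColor(u,cv2.COLOR_RGB2HSV).astype(int)
    for c,b,st in blobs((h[...,1]<75)&(h[...,2]>150),(0,0,u.shape[1],u.shape[0]),60)[:7]:
        c=back(c,roi);print(np.round(c,2),st[4],np.round(onz(s,c,.07)[0],4))
print('T');whites(T,(312,225,350,280));print('S');whites(S,(308,230,375,265))
print('Sbrass',rect(S,(322,238,356,258),lambda h,s,v:(h>15)&(h<32)&(s>110),.07)[:2])
print('Tbrass',rect(T,(315,240,337,264),lambda h,s,v:(h>15)&(h<32)&(s>110),.07)[:2])
E
```

```text
t 8.65 pos [ 0.51   -0.0603  0.1989] yaw 177.1 tilt [-0.     -0.0003] q6 -1.856 q1 -0.335
d mm [  36.  -144.7   -1.1] turn [-0.02  0.    9.5 ] F [ 0.6 -0.5  0.1] M [ 0.04 -0.03 -0.02] gap 0.599 grip 0.0
bar c [277.7 250.8] bbox [274 240   8  22 162] rect [277.5 250.5  21.    7.   90. ] med [0.5198 0.1449 0.0839] z5-95 [0.0638 0.09  ]
bar c [342.2 247.8] bbox [340 242   5  14  53] rect [342.  248.5  13.    4.   90. ] med [0.5169 0.0039 0.2905] z5-95 [0.0742 0.2954]
green c [329.  251.9] bbox [315 229  29  47 956] rect [329. 252.  46.  28.  90.] med [0.5115 0.0266 0.0698] z5-95 [0.065  0.0748]
(array([277.71001551, 250.68738881]), array([0.52122151, 0.14643802]), array([521.3, 146.6,  21.1,  55.2,  86.5]), np.float64(-3.3866832886026548))
(array([277.44149436, 250.34214442]), array([0.52135778, 0.14564183]), array([522.2, 145.6,  15.4,  44.1,  87.2]), np.float64(-2.2222602704492513))
T
[312.64 250.02] 3504 [0.5208 0.0656 0.07  ]
[320.78 250.33] 1813 [0.5196 0.0469 0.07  ]
[318.29 231.95] 385 [0.5622 0.0516 0.07  ]
[316.52 271.27] 189 [0.4716 0.0579 0.07  ]
S
[350.69 234.61] 6332 [ 0.5487 -0.0275  0.07  ]
[327.91 232.34] 3249 [0.5828 0.0048 0.07  ]
[332.54 248.69] 1435 [0.5175 0.0435 0.07  ]
[343.68 259.59] 188 [0.4711 0.054  0.07  ]
[316.29 240.62] 167 [0.5635 0.0483 0.07  ]
[308.85 241.62] 107 [0.5677 0.0633 0.07  ]
[335.7  262.86] 86 [0.4691 0.074  0.07  ]
Sbrass (array([337.43890065, 247.97666314]), array([0.5148911 , 0.03370743]))
Tbrass (array([325.69844536, 251.88917467]), array([0.51571265, 0.03561295]))
```

Call:
drive_tool --pt "0.012 -0.047 0 0 0 0 0.2" --pt "0.012 -0.047 0 0 0 0 0.2" --pt "0.012 -0.047 0 0 0 0 0.2" --pt "0 -0.005 0 0 0 5 0.2" --pt "0 0 0.03 0 0 4.5 0.2" --pt "0 0 0.035 0 0 0 0.2" --pt "0 0 0 0 0 0 0.2"

```text
t: 9.45
tcp_pos: [0.4644, -0.2003, 0.1303]
tool_rot: [0.108, 0.994, 0.003, -0.004]
force: [-1.5, 0.1, -0.4]
finger_gap: 0.604
gripper_force: 0.0
```

```bash
python3 - <<'E'
from p import *
from h import go
go(.4665,-.2040,.075,167.6)
S=snap('scene')
cv2.imwrite('pics/k3.png',up(S,(390,170,490,270),6)[:,:,::-1])
E
```

```text
t 9.45 pos [ 0.4644 -0.2003  0.1303] yaw 167.56 tilt [-0.0082  0.006 ] q6 -1.982 q1 -0.628
d mm [-3.4 -3.4 55.3] turn [ 0.23 -0.53 -0.04] F [-1.5  0.1 -0.4] M [-0.03  0.04 -0.02] gap 0.604 grip 0.0
```

View pics/k3.png

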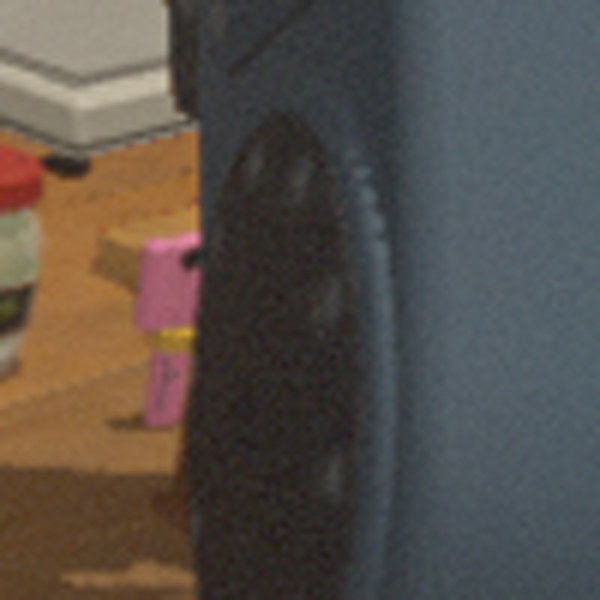

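The arm hides the key in this view, so I rely on the measurements. Trim, then descend.

Call:
drive_tool --pt "0 0 0 0 0 0 0.2" --pt "0 0 0 0 0 0 0.2"

```text
t: 9.7
tcp_pos: [0.4683, -0.2026, 0.1353]
tool_rot: [0.108, 0.994, -0.001, 0.001]
force: [0.8, 0.4, 0.2]
finger_gap: 0.6
gripper_force: 0.0
```

```bash
python3 - <<'E'
from h import *
go(.4665,-.2040,.075,167.6)
E
```

```text
t 9.7 pos [ 0.4683 -0.2026  0.1353] yaw 167.63 tilt [ 0.0024 -0.0017] q6 -1.983 q1 -0.628
d mm [ 1.6 -1.7 60.3] turn [-0.07  0.16  0.03] F [0.8 0.4 0.2] M [ 0.02 -0.02  0.04] gap 0.6 grip 0.0
```

Call:
drive_tool --pt "0.0016 -0.0012 0.02 0 0 0 0.2" --pt "0 0 0.02 0 0 0 0" --pt "0 0 0.012 0 0 0 0" --pt "0 0 0.006 0 0 0 0" --pt "0 0 0.001 0 0 0 0" --pt "0 0 0 0 0 0 0" --pt "0 0 0 0 0 0 0"

```text
t: 10.4
tcp_pos: [0.466, -0.2034, 0.0755]
tool_rot: [0.108, 0.994, -0.0, 0.001]
force: [0.9, -0.7, 0.4]
finger_gap: 0.498
gripper_force: 0.0
```

```bash
python3 - <<'E'
from h import *
go(.4665,-.2040,.075,167.6)
E
```

```text
t 10.4 pos [ 0.466  -0.2034  0.0755] yaw 167.6 tilt [ 0.0012 -0.0009] q6 -1.986 q1 -0.632
d mm [-0.7 -0.5  0.5] turn [-0.03  0.08  0.  ] F [ 0.9 -0.7  0.4] M [-0.01 -0.   -0.05] gap 0.498 grip 0.0
```

Call:
drive_tool --pt "0 0 0 0 0 0 -1" --pt "0 0 0 0 0 0 -1" --pt "0 0 0 0 0 0 -1" --pt "0 0 0 0 0 0 -1" --pt "0 0 0 0 0 0 -1" --newtons 25

```text
t: 10.9
tcp_pos: [0.4658, -0.2041, 0.0751]
tool_rot: [0.108, 0.994, -0.001, 0.001]
force: [-2.0, -3.9, 1.8]
finger_gap: 0.116
gripper_force: 26.7
```

```bash
python3 - <<'E'
from h import *
go(.4665,-.2040,.075,167.6)
E
```

```text
t 10.9 pos [ 0.4658 -0.2041  0.0751] yaw 167.61 tilt [ 0.001  -0.0016] q6 -1.986 q1 -0.633
d mm [-0.7  0.2  0.1] turn [-0.08  0.08  0.01] F [-2.  -3.9  1.8] M [-0.79  0.33 -0.04] gap 0.116 grip 26.7
```

Call:
drive_tool --pt "0 -0.0007 0 0 0 0 -1" --pt "0 0 0 0 0 0 -1" --pt "0 0 0 0 0 0 -1" --newtons 25

```text
t: 11.2
tcp_pos: [0.4658, -0.2042, 0.075]
tool_rot: [0.108, 0.994, -0.0, 0.001]
force: [-0.7, -3.7, 2.2]
finger_gap: 0.116
gripper_force: 26.9
```

Call:
drive_tool --pt "0 0 0 0 0 0 -1" --pt "0 0 0 0 0 0 -1" --newtons 100

```text
t: 11.4
tcp_pos: [0.4658, -0.2042, 0.0751]
tool_rot: [0.108, 0.994, -0.0, 0.001]
force: [-0.6, -3.1, 5.0]
finger_gap: 0.101
gripper_force: 97.4
```

```bash
python3 - <<'E'
from h import *
go(.4665,-.2040,.075,167.6)
E
```

```text
t 11.4 pos [ 0.4658 -0.2042  0.0751] yaw 167.6 tilt [ 0.001  -0.0008] q6 -1.987 q1 -0.633
d mm [-0.7  0.3  0.1] turn [-0.03  0.07  0.  ] F [-0.6 -3.1  5. ] M [-0.66  0.06 -0.01] gap 0.101 grip 97.4
```

Call:
drive_tool --pt "0 0 -0.006 0 0 0 -1" --pt "0 0 -0.01 0 0 0 -1" --pt "0 0 -0.02 0 0 0 -1" --pt "0 0 -0.03 0 0 0 -1" --pt "0 0 -0.03 0 0 0 -1" --pt "0 0 0 0 0 0 -1"

```text
t: 12.0
tcp_pos: [0.4665, -0.2035, 0.1738]
tool_rot: [0.108, 0.994, -0.001, 0.002]
force: [-0.2, -0.9, -0.9]
finger_gap: 0.105
gripper_force: 98.4
```

```bash
python3 - <<'E'
from p import *
go(.5150,.0342,.17,177.1)
T=snap('top')
P=pts(T);h,sa,v=hsv(T)
rep(T,P,'red',((h<8)|(h>172))&(sa>150)&(v>90),(405,245,445,292))
E
```

```text
t 12.0 pos [ 0.4665 -0.2035  0.1738] yaw 167.6 tilt [ 0.0044 -0.0015] q6 -1.987 q1 -0.632
d mm [  3.7 242.6   3.7] turn [-0.05  0.26 -9.5 ] F [-0.2 -0.9 -0.9] M [-0.02 -0.04  0.03] gap 0.105 grip 98.4
```

Call:
drive_tool --pt "0.001 0.048 0 0 0 0 -1" --pt "0.001 0.048 0 0 0 0 -1" --pt "0.001 0.049 0 0 0 0 -1" --pt "0.001 0.049 0 0 0 0 -1" --pt "0 0.0485 0 0 0 0 -1" --pt "0 0 0 0 0 -4.7 -1" --pt "0 0 0 0 0 -4.8 -1" --pt "0 0 0.025 0 0 0 -1" --pt "0 0 0 0 0 0 -1" --pt "0 0 0 0 0 0 -1"

```text
t: 13.05
tcp_pos: [0.5118, 0.0344, 0.1446]
tool_rot: [0.025, 1.0, 0.001, -0.002]
force: [0.5, -0.0, -0.2]
finger_gap: 0.105
gripper_force: 98.3
```

```bash
python3 - <<'E'
from p import *
go(.5150,.0342,.145,177.1)
S=snap('scene')
cv2.imwrite('pics/k4.png',up(S,(300,190,380,270),7)[:,:,::-1])
E
```

```text
t 13.05 pos [0.5118 0.0344 0.1446] yaw 177.09 tilt [-0.0048  0.0012] q6 -1.672 q1 -0.151
d mm [-3.2 -0.1 -0.5] turn [ 0.05 -0.28 -0.01] F [ 0.5 -0.  -0.2] M [ 0.   -0.01 -0.02] gap 0.105 grip 98.3
```

View pics/k4.png

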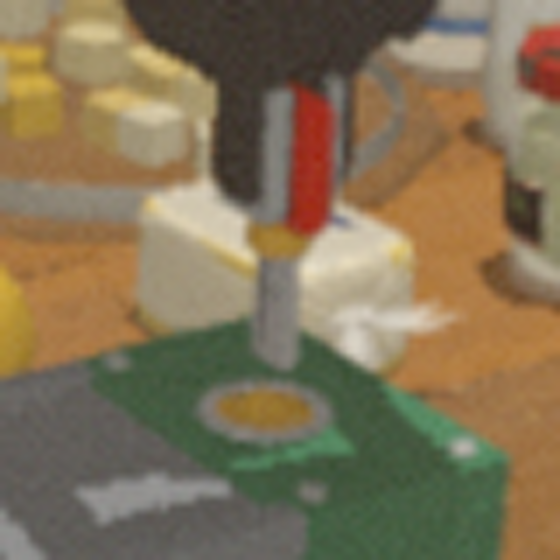

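The crop shows the key held upright (blade tip near 282,360) just above the lock (centre 266,408). I'll compare the two in the same camera.

Call:
drive_tool --pt "-0.0005 0 0 0 0 0 -1" --pt "0 0 0 0 0 0 -1"

```text
t: 13.3
tcp_pos: [0.5144, 0.0337, 0.1464]
tool_rot: [0.026, 1.0, -0.0, 0.001]
force: [0.8, -0.5, -0.2]
finger_gap: 0.102
gripper_force: 98.4
```

```bash
python3 - <<'E'
from p import *
go(.5150,.0342,.145,177.1)
S=snap('scene');z=manip.sense()['tcp_pos'][2]-.059
roi=(300,190,380,270);k=7;u=up(S,roi,k);h=cv2.cvtColor(u,cv2.COLOR_RGB2HSV).astype(int)
b=blobs((h[...,1]<60)&(h[...,2]>85)&(h[...,2]<185),(235,262,330,380),100)[0][1]
for r in range(270,376,15):
    x=np.flatnonzero(b[r]); print(r,x.min() if len(x) else 0,x.max() if len(x) else 0)
uv=np.argwhere(b); print('bottom row',uv[:,0].max())
g=(322,238,356,258)
print('lock',rect(S,g,lambda h,s,v:(h>12)&(h<32)&(s>100)&(v>70),.07)[:3])
for px in((282,355),(282,362),(266,408)):
    c=back(px,roi,k);print(px,onz(S,c,z if px[1]<400 else .07)[0])
E
```

```text
t 13.3 pos [0.5144 0.0337 0.1464] yaw 177.07 tilt [ 0.0011 -0.    ] q6 -1.671 q1 -0.152
d mm [-0.6  0.5  1.4] turn [ 0.    0.06 -0.03] F [ 0.8 -0.5 -0.2] M [ 0.03 -0.01 -0.01] gap 0.102 grip 98.4
270 254 295
285 247 298
300 243 329
315 237 328
330 243 329
345 248 329
360 271 287
375 0 0
bottom row 365
lock (array([337.40211201, 248.07755893]), array([0.51459008, 0.03403455]), array([514.5,  34.2,  24.8,  23.7,  80.7]))
(282, 355) [0.51084737 0.03209818 0.0873885 ]
(282, 362) [0.50738483 0.03487088 0.0873885 ]
(266, 408) [0.5151335  0.03318966 0.07      ]
```

```bash
python3 - <<'E'
from p import *
im=np.mean([snap('scene')['image'].astype(float) for _ in range(8)],0);S=snap('scene')
np.save('im.npy',im)
for r in range(228,244): print(r,' '.join('%3d/%3d'%(im[r,c].mean(),im[r,c,0]-im[r,c,2]) for c in range(332,350)))
p=manip.sense()['tcp_pos'];E=np.array(S['extrinsics'])
K=np.array([[S['f'],0,S['cx']],[0,S['f'],S['cy']],[0,0,1.]])
def proj(w):
    c=np.linalg.inv(E)@np.r_[w,1];c=c[:3]*[1,-1,-1]
    return cv2.projectPoints(c[None],np.zeros(3),np.zeros(3),K,np.array([S['k1'],0,0,0.]))[0].ravel()
for h in(-.059,-.045,-.03): print(h,proj(p+[0,0,h]),proj(p+[.001,0,h]),proj(p+[0,.001,h]))
print(p)
E
```

```text
228 148/ 52 141/ 69 138/ 83 136/ 75 112/ 25  99/ 10 118/ 10 120/ 11 124/ 12 139/ 15 180/ 33 216/ 41 215/ 36 209/ 31 205/ 37 197/ 37 200/ 41 196/ 42
229 154/ 39 154/ 43 147/ 58 135/ 59 106/ 18  97/ 10 113/ 10 120/ 10 124/ 11 139/ 17 178/ 34 210/ 44 203/ 47 196/ 41 189/ 41 185/ 39 184/ 40 179/ 39
230 149/ 39 151/ 39 153/ 43 145/ 40 113/ 14  92/ 10 106/ 11 117/ 11 125/ 11 136/ 15 166/ 29 193/ 41 191/ 40 184/ 39 177/ 39 172/ 40 172/ 41 171/ 41
231 147/ 38 150/ 39 150/ 40 144/ 35 114/ 13 102/ 10 115/ 11 117/ 12 125/ 12 134/ 16 154/ 30 170/ 38 173/ 38 176/ 39 174/ 41 168/ 41 165/ 41 164/ 39
232 144/ 38 146/ 39 148/ 39 139/ 33 110/ 13 104/ 11 118/ 11 122/ 11 127/ 12 137/ 18 160/ 31 167/ 39 163/ 40 169/ 41 170/ 41 165/ 38 161/ 38 160/ 38
233 146/ 38 146/ 38 145/ 39 135/ 33 107/ 14 106/ 10 119/ 11 121/ 12 126/ 11 139/ 19 162/ 31 172/ 38 167/ 40 165/ 39 166/ 40 163/ 39 165/ 37 169/ 34
234 145/ 37 142/ 38 136/ 35 129/ 29 108/ 13 111/ 11 119/ 10 123/ 10 127/ 11 134/ 17 148/ 32 158/ 40 163/ 40 167/ 40 164/ 40 166/ 36 181/ 32 191/ 28
235 132/ 34 123/ 32 107/ 21 111/ 18 106/ 12 111/ 10 120/ 12 122/
[... 874 characters left out ...]
5  81/  5  99/  7 103/  8  82/  5  73/  5  72/  5  73/  4  73/  5  73/  4  73/  4  77/  5  97/ 10
242  71/  5  73/  4  72/  4  72/  4  72/  3  70/  4  74/  2  73/  4  74/  5  71/  5  72/  7  70/  6  72/  5  73/  4  71/  5  71/  6  70/  4  70/  4
243  73/  4  73/  3  74/  5  79/  5  78/  6  78/  6  76/  4  76/  5  74/  3  72/  6  71/  4  72/  4  71/  5  72/  5  73/  5  73/  4  72/  5  72/  4
-0.059 [338.08552003 240.16331618] [337.75673569 239.97442497] [337.67132967 240.28542881]
-0.045 [338.42952922 233.41460299] [338.09813952 233.23012551] [338.01268916 233.53320769]
-0.03 [338.80242269 226.07925281] [338.46821256 225.8996863 ] [338.38272503 226.19395791]
[0.51397364 0.03385403 0.14585672]
```

The scene camera agrees: the key axis is within about 0.5 mm of the TCP, and the lock is at about (0.5147, 0.0341). Descending.

Call:
drive_tool --pt "-0.0006 0.0003 0.008 0 0 0 -1" --pt "0 0 0.005 0 0 0 -1" --pt "0 0 0 0 0 0 -1"

```text
t: 14.1
tcp_pos: [0.5139, 0.0343, 0.1317]
tool_rot: [0.025, 1.0, 0.0, -0.001]
force: [0.1, 0.2, -0.3]
finger_gap: 0.103
gripper_force: 98.4
```

Call:
drive_tool --pt "0 0 0.002 0 0 0 -1" --pt "0 0 0.002 0 0 0 -1" --pt "0 0 0.002 0 0 0 -1" --pt "0 0 0 0 0 0 -1"

```text
t: 14.5
tcp_pos: [0.5145, 0.0341, 0.1266]
tool_rot: [0.025, 1.0, 0.0, -0.0]
force: [0.2, -0.8, 0.2]
finger_gap: 0.102
gripper_force: 98.4
```

```bash
python3 - <<'E'
from h import *
go(.5147,.0341,.095,177.1)
E
```

```text
t 14.5 pos [0.5145 0.0341 0.1266] yaw 177.1 tilt [-0.0004  0.0001] q6 -1.671 q1 -0.151
d mm [-0.3 -0.  31.6] turn [ 0.   -0.03 -0.  ] F [ 0.2 -0.8  0.2] M [-0.01 -0.03 -0.06] gap 0.102 grip 98.4
```

Call:
drive_tool --pt "0 0 0.0015 0 0 0 -1" --pt "0 0 0.0015 0 0 0 -1" --pt "0 0 0.0015 0 0 0 -1" --pt "0 0 0.0015 0 0 0 -1" --pt "0 0 0 0 0 0 -1"

```text
t: 15.0
tcp_pos: [0.5145, 0.0342, 0.1206]
tool_rot: [0.025, 1.0, 0.0, -0.0]
force: [0.2, 0.1, -0.0]
finger_gap: 0.104
gripper_force: 98.4
```

```bash
python3 - <<'E'
from h import *
go(.5147,.0341,.095,177.1)
E
```

```text
t 15.0 pos [0.5145 0.0342 0.1206] yaw 177.1 tilt [-0.0005  0.0001] q6 -1.671 q1 -0.151
d mm [-0.3 -0.  25.6] turn [ 0.   -0.03 -0.  ] F [ 0.2  0.1 -0. ] M [-0.04 -0.03 -0.02] gap 0.104 grip 98.4
```

Clean entry with no force, about 8 mm deep. On to the pins.

Call:
drive_tool --pt "0 0 0.002 0 0 0 -1" --pt "0 0 0.002 0 0 0 -1" --pt "0 0 0.002 0 0 0 -1" --pt "0 0 0.002 0 0 0 -1" --pt "0 0 0 0 0 0 -1"

```text
t: 15.5
tcp_pos: [0.5146, 0.0339, 0.1125]
tool_rot: [0.025, 1.0, -0.0, -0.0]
force: [0.2, -1.3, -0.1]
finger_gap: 0.099
gripper_force: 98.2
```

Call:
drive_tool --pt "0 0 0.002 0 0 0 -1" --pt "0 0 0.002 0 0 0 -1" --pt "0 0 0 0 0 0 -1"

```text
t: 15.8
tcp_pos: [0.5146, 0.034, 0.1085]
tool_rot: [0.025, 1.0, -0.0, -0.0]
force: [0.2, -2.1, -1.2]
finger_gap: 0.104
gripper_force: 98.2
```

```bash
python3 - <<'E'
from h import *
go(.5147,.0341,.095,177.1)
E
```

```text
t 15.8 pos [0.5146 0.034  0.1085] yaw 177.1 tilt [-0.0002 -0.0001] q6 -1.671 q1 -0.151
d mm [-0.1  0.1 13.5] turn [-0.01 -0.01 -0.  ] F [ 0.2 -2.1 -1.2] M [-0.49 -0.04  0.05] gap 0.104 grip 98.2
```

Call:
drive_tool --pt "0 0 0.002 0 0 0 -1" --pt "0 0 0.002 0 0 0 -1" --pt "0 0 0.002 0 0 0 -1" --pt "0 0 0.001 0 0 0 -1" --pt "0 0 0 0 0 0 -1"

```text
t: 16.3
tcp_pos: [0.5145, 0.0344, 0.1014]
tool_rot: [0.025, 1.0, 0.0, -0.0]
force: [1.1, -0.1, -2.0]
finger_gap: 0.102
gripper_force: 98.2
```

Call:
drive_tool --pt "0 0 0.002 0 0 0 -1" --pt "0 0 0.002 0 0 0 -1" --pt "0 0 0.001 0 0 0 -1" --pt "0 0 0 0 0 0 -1"

```text
t: 16.7
tcp_pos: [0.5144, 0.0343, 0.0964]
tool_rot: [0.025, 1.0, 0.0, -0.0]
force: [1.1, 1.4, -1.5]
finger_gap: 0.1
gripper_force: 98.2
```

```bash
python3 - <<'E'
from h import *
go(.5147,.0341,.095,177.1)
E
```

```text
t 16.7 pos [0.5144 0.0343 0.0964] yaw 177.09 tilt [-0.0006  0.0003] q6 -1.671 q1 -0.151
d mm [-0.3 -0.2  1.4] turn [ 0.02 -0.04 -0.01] F [ 1.1  1.4 -1.5] M [ 0.33 -0.11  0.02] gap 0.1 grip 98.2
```

Call:
drive_tool --pt "0 0 0.001 0 0 0 -1" --pt "0 0 0.0007 0 0 0 -1" --pt "0 0 0 0 0 0 -1"

```text
t: 17.0
tcp_pos: [0.5144, 0.0342, 0.0951]
tool_rot: [0.025, 1.0, 0.0, -0.0]
force: [0.1, 2.0, 1.4]
finger_gap: 0.105
gripper_force: 98.8
```

Call:
drive_tool --pt "0 0 0.0005 0 0 0 -1" --pt "0 0 0 0 0 0 -1"

```text
t: 17.2
tcp_pos: [0.5144, 0.0343, 0.0951]
tool_rot: [0.025, 1.0, 0.0, -0.0]
force: [-1.8, 1.7, 4.4]
finger_gap: 0.106
gripper_force: 99.4
```

```bash
python3 - <<'E'
from p import *
go(.5147,.0341,.095,177.1)
S=snap('scene');cv2.imwrite('pics/in.png',up(S,(290,190,390,290),6)[:,:,::-1])
E
```

```text
t 17.2 pos [0.5144 0.0343 0.0951] yaw 177.1 tilt [-0.0002  0.0001] q6 -1.671 q1 -0.151
d mm [-0.3 -0.1  0.1] turn [ 0.01 -0.01 -0.  ] F [-1.8  1.7  4.4] M [0.33 0.15 0.02] gap 0.106 grip 99.4
```

View pics/in.png

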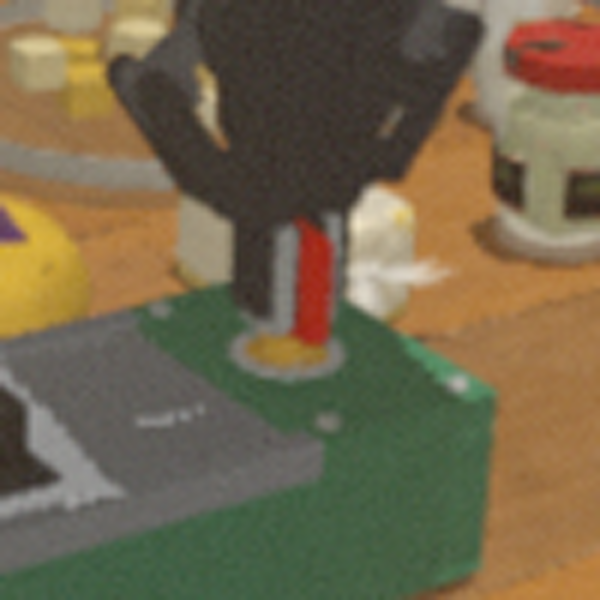

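Fully seated: the collar (around 290,350) sits on the lock face, contact force has appeared, and the lid is butted against the block. Turning clockwise.

Call:
drive_tool --pt "0 0 0 0 0 5 -1" --pt "0 0 0 0 0 5 -1" --pt "0 0 0 0 0 5 -1" --pt "0 0 0 0 0 5 -1" --pt "0 0 0 0 0 5 -1" --pt "0 0 0 0 0 5 -1" --pt "0 0 0 0 0 0 -1"

```text
t: 17.95
tcp_pos: [0.5147, 0.0338, 0.0951]
tool_rot: [0.283, 0.959, -0.0, 0.0]
force: [-1.5, -0.1, 4.9]
finger_gap: 0.107
gripper_force: 99.3
```

```bash
python3 - <<'E'
from h import *
go(.5144,.0342,.095,82)
E
```

```text
t 17.95 pos [0.5147 0.0338 0.0951] yaw 147.12 tilt [ 0.0003 -0.0006] q6 -1.147 q1 -0.151
d mm [0.4 0.2 0.1] turn [0.000e+00 4.000e-02 6.512e+01] F [-1.5 -0.1  4.9] M [0.01 0.12 0.09] gap 0.107 grip 99.3
```

Call:
drive_tool --pt "0 0 0 0 0 5 -1" --pt "0 0 0 0 0 5 -1" --pt "0 0 0 0 0 5 -1" --pt "0 0 0 0 0 5 -1" --pt "0 0 0 0 0 5 -1" --pt "0 0 0 0 0 5 -1" --pt "0 0 0 0 0 5 -1" --pt "0 0 0 0 0 5 -1" --pt "0 0 0 0 0 5 -1" --pt "0 0 0 0 0 5 -1"

```text
t: 18.95
tcp_pos: [0.5142, 0.0334, 0.0951]
tool_rot: [0.662, 0.749, -0.001, 0.0]
force: [-2.2, -1.5, 6.8]
finger_gap: 0.1
gripper_force: 99.4
```

Call:
drive_tool --pt "0 0 0 0 0 5 -1" --pt "0 0 0 0 0 3 -1" --pt "0 0 0 0 0 0 -1" --pt "0 0 0 0 0 0 -1"

```text
t: 19.35
tcp_pos: [0.5141, 0.0333, 0.0951]
tool_rot: [0.712, 0.703, -0.001, 0.0]
force: [-2.1, -2.3, 6.7]
finger_gap: 0.104
gripper_force: 99.4
```

```bash
python3 - <<'E'
from h import *
go(.5144,.0342,.095,82)
E
```

```text
t 19.35 pos [0.5141 0.0333 0.0951] yaw 89.28 tilt [-0.001  -0.0015] q6 -0.137 q1 -0.152
d mm [0.9 0.3 0.1] turn [-0.05  0.09  7.28] F [-2.1 -2.3  6.7] M [-0.32  0.37  0.08] gap 0.104 grip 99.4
```

Call:
drive_tool --pt "0 0 0 0 0 3 -1" --pt "0 0 0 0 0 3 -1" --pt "0 0 0 0 0 0 -1" --pt "0 0 0 0 0 0 -1"

```text
t: 19.75
tcp_pos: [0.514, 0.0333, 0.0951]
tool_rot: [0.747, 0.665, -0.001, 0.0]
force: [-2.8, -3.0, 7.5]
finger_gap: 0.1
gripper_force: 99.5
```

```bash
python3 - <<'E'
from h import *
go(.5144,.0342,.095,80)
E
```

```text
t 19.75 pos [0.514  0.0333 0.0951] yaw 83.3 tilt [-0.0013 -0.0016] q6 -0.032 q1 -0.151
d mm [0.9 0.3 0.1] turn [-0.06  0.1   3.3 ] F [-2.8 -3.   7.5] M [-0.4   0.38  0.12] gap 0.1 grip 99.5
```

Call:
drive_tool --pt "0 0 0 0 0 2 -1" --pt "0 0 0 0 0 0 -1" --pt "0 0 0 0 0 0 -1" --pt "0 0 0 0 0 0 -1"

```text
t: 20.15
tcp_pos: [0.514, 0.0333, 0.0951]
tool_rot: [0.758, 0.652, -0.001, 0.0]
force: [-2.5, -2.9, 6.6]
finger_gap: 0.1
gripper_force: 99.6
```

```bash
python3 - <<'E'
from p import *
go(.5144,.0342,.095,80)
T=snap('top');S=snap('scene')
print('bar',rect(T,(262,232,295,270),lambda h,s,v:v<85,.07))
cv2.imwrite('pics/fin.png',up(S,(240,190,390,290),5)[:,:,::-1])
E
```

```text
t 20.15 pos [0.514  0.0333 0.0951] yaw 81.36 tilt [-0.0012 -0.0018] q6 0.002 q1 -0.151
d mm [0.9 0.3 0.1] turn [-0.05  0.12  1.36] F [-2.5 -2.9  6.6] M [-0.43  0.33  0.34] gap 0.1 grip 99.6
bar (array([277.72079085, 250.67297757]), array([0.52125426, 0.14641235]), array([521.3, 146.6,  21.1,  55.2,  86.5]), np.float64(-3.455046540262809))
```

View pics/fin.png

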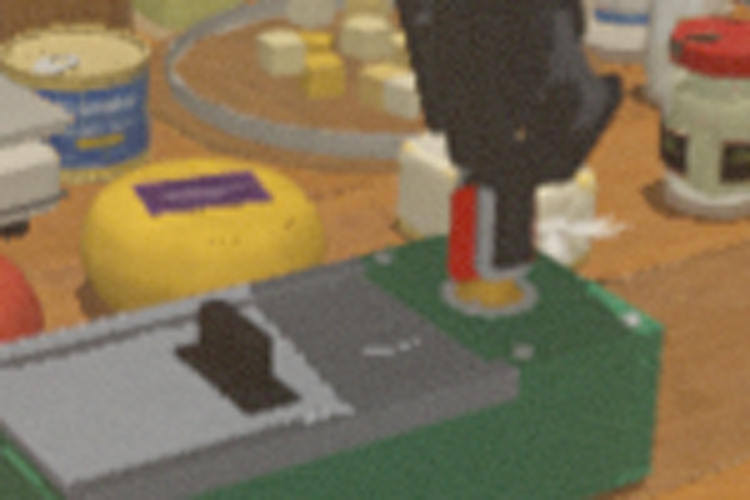

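The torque jumped to 0.34 N m, so the lock is at its stop. The picture shows the key seated and turned (about 485,270) and the lid still shut, with the bar unmoved. Handing in.

```bash
python3 -c "
from station import manip
print(manip.sign_off())"
```

```text
the job is handed in; nothing more can be done
None
```

The job is handed in: the lid is shut against the lock block, and the red key is fully in, turned to its stop, and still gripped at about 99 N; no verdict came back.

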